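Weigh a flange on the lab's equal-arm balance

ROBOT

A 6-joint arm with a two-finger parallel gripper is mounted at the origin on the work surface. World frame = base frame: x ahead of the robot, y to its left, z up, the work surface at z = 0. Lengths are in m, angles in rad, forces in N, time in s.
With the tool pointing down it reaches from about 0.35 to 0.775 m from the base axis. Payload 7.3 kg.
Tool frame: the origin (TCP) lies at the very end of the fingers, on their centre line; the grasp point (between the pads) lies 19 mm behind it (robot.hold_point_z is the distance from the TCP to the grasp point, in m); z points along the fingers, y is the direction in which the jaws open and shut (so a half turn about z gives the same grasp; the last joint's range is limited). The gripper opens to 92 mm and grips with 3 to 60 N. Pads are 19 mm wide; open, the fingers measure 130 mm over their backs; the gripper's body (75 mm by 190 mm) begins 47 mm behind the grasp point.
Start: joints at [1.04, 0.342, 1.524, -0, 1.275, -0.146], TCP at [0.197, 0.487, 0.227] pointing down, gripper open.
Joint ranges: [-2.53, 2.53], [-0.77, 2.02], [0.04, 2.7], [-1, 4.14], [0.28, 2.66], [-3.11, 3.11]. Speed limits (rad/s): [2.57, 2.57, 3.14, 3.14, 3.14, 3.14].

INTERFACE

Orientations are given as [roll, pitch, yaw] about the fixed x, y, z axes, in that order (R = Rz(yaw) Ry(pitch) Rx(roll)).
In Python, from cell import monitor, viewer, robot gives the robot as it stands.
- The arm moves only by the tool move_arm, never from a script. Its argument "deltas" is a list of rows, each an object of numbers: "x", "y", "z": the shift along the tool's x, y, z in m; "wx", "wy", "wz": the turn, a rotation vector about the tool's x, y, z in degrees; "hand": the opening, from 0 (shut) to 1 (fully open). In form: [{"x": .., "y": .., "z": .., "wx": .., "wy": .., "wz": .., "hand": ..}, ...]. A call has 1 to 8 rows; each row is the pose to reach, as a shift and turn from the pose commanded when the call began, along the tool's axes at that moment; what a row does not reach only later rows make up. A row lasts 1/8 s, in which the tool goes at most 62.5 mm and 10.7 degrees, less where a joint would pass 70% of its speed; a pose out of reach is approached as far as the arm can. A call with a gripper value outside its range is refused whole. The fingers move at their own pace and stop on an object; "grip_force" is the grip in N (left out, the last holds). Time passes only in rows, so rows that repeat a pose let the fingers close. It gives the time, the measured TCP pose, the force and the opening at its end, in the units of the state.
- monitor.observe(): the state, without advancing time (a new reading comes with each control period).
- viewer.read_camera(name): name is "scene" or "top"; returns the picture (384x512x3 uint8, red, green, blue); there is no depth.
- viewer.camera_params(name): a dict with "camera_matrix" (3x3 intrinsics, pixels), "k1" (the pictures are not rectified: a ray, as slopes to the right and down, at radius r is drawn at 1 + k1 r^2 times it, then the intrinsics apply), "R" (3x3) and "t" (3): a world point X has camera coordinates R X + t. Camera axes: x right, y down, z forward; pixel columns grow to the right and rows downward; lengths in m; the calibration is good to about 2 mm. A picture is of the moment at which its call begins. camera_params takes no time and is no camera call.
- robot.hand_in(): hands the job in, once; it reports no verdict.
The state is a dict: "time": time; "qpos": joint angles; "qvel": joint speeds; "joint_efforts": joint torques, N m; "tool_pos": TCP position; "tool_rot": TCP orientation; "contact_force": force on the tool from outside, world axes, zero at the start; "torque": the same for the moment, N m; "opening": finger opening in m.
Only numpy, scipy, OpenCV 4.12 (cv2) and the standard library are available. Lean on these libraries where they do the work, as an engineer would, in place of code of your own. Each camera call takes 0.05 s, during which the arm holds its last target. There are 200 camera calls.

TASK

Find what the grey flange on the balance weighs: thread ring weights from the table over the post of the empty pan, seating them flat, and make up what they leave by sliding the brass rider along the beam, until the beam comes to rest level by itself. Handle the balance gently (a few newtons, no drops or shoves), leave the flange and all other things alone, and leave any weight you do not need lying flat on the table.

Things in the scene. Friction and masses are not known exactly. Their poses are not given: they have to be found in the camera images.
- balance: Equal-arm balance fixed to the cart, ivory base 130 x 270 x 20 mm. Origin: centre of the base's underside. Its y axis runs along the beam (yaw within 0.2 rad of the world's): flange on the +y arm; empty weight pan and rider on the -y arm. A red pointer hangs in front of a white scale on the +x face; on its green middle mark the beam is level.
- pivot (a point): Pivot of the beam, 135 mm above the table, on the middle line of the beam (bar 14 mm wide, 12 mm high). A fixed dark steel block, 24 x 24 x 20 mm, stands on the bar 30 mm from the pivot on the +y arm.
- beam (a joint): Tilt of the beam, rad: 0 level, positive = weight pan down; stops at -0.1 and 0.1. Swings freely, damped (settles in about 1 s). Pans empty and rider at 0, it balances level. Sensitive: near level 10 g in a pan (or 9 mm of rider travel) tilts it roughly 0.05 rad; beyond about 20 g it lies on a stop. At rest between the stops a push on the post equals the missing weight.
- rider (a joint): Position of the rider, m: 0 = centre 30 mm from the pivot, 0.08 = 110 mm (ends of travel), growing towards the weight pan. It weighs 200 g, so position s counts as 200 g x s / 185 mm added in the weight pan (1.08 g per mm, 86 g at the far end). It slides stiffly (about 1 N) and stays where it is left, also on a tilted beam.
- rider_top (a point): Centre of the top of the rider, a brass 26 mm cube with a red band, riding on top of the beam (its underside 6 mm above the beam's middle line).
- weight_pan (a point): Foot of the post: centre of the upper face of the empty pan, a flat disc 80 mm across, 4 mm thick, 185 mm from the pivot and 12 mm below its line. z is the axis of the post, which leans with the beam.
- post_tip (a point): Top of the weight pan's post: steel, 8 mm thick, 37 mm tall above the pan, its last 4 mm tapered to 4 mm.
- part_pan (a point): Centre of the upper face of the flange's pan, the same size and arm (185 mm) as the other.
- part: Grey flange, 64 mm across and 9 mm thick with a hub 34 mm across to 24 mm height, bored 11 mm and sitting on the post of its pan. Origin: centre of its underside. Its mass is unknown, between 0.12 and 0.37 kg. Not to be touched.
- w50: 50 g weight: pale ring, 42 mm across, 14 mm thick, bored 11 mm. Origin: centre of its underside. Lies flat on the table.
- w100: 100 g weight: brass ring, 35 mm across, 14 mm thick, bored 11 mm. Origin: centre of its underside. Lies flat on the table.
- w200: 200 g weight: dark steel ring, 50 mm across, 14 mm thick, bored 11 mm. Origin: centre of its underside. Lies flat on the table.
- battery: Bystander: blue and yellow lantern battery 66 x 66 x 116 mm.
- switch: Bystander: knife switch on a wooden block 110 x 65 x 44 mm.
- magnet: Bystander: red and blue bar magnet 90 x 16 x 12 mm.
- screwdriver: Bystander: screwdriver lying on the table.
- jar: Bystander: lidded jar 60 mm across, 75 mm tall.
- cup: Bystander: aluminium cup 76 mm across, 90 mm tall.
- compass: Bystander: brass disc compass 54 mm across, 14 mm tall.
Mind the look-alikes: they are no part of the job. Leave any brown or red look-alike of the w100 alone. Several things look just like the w200: the one meant starts farthest to the robot's left.

How it is judged:
At the end, for the whole second after the job is handed in: The beam is at rest within 0.03 rad of level; at least one ring weight is on the post of the weight pan, centred within 6 mm and its underside less than 32 mm above the pan; every weight not on the post lies flat on the table; the flange still sits on its own post (value of joint beam between -0.03 and 0.03 rad and velocity of joint beam between -0.03 and 0.03 rad/s and ((horizontal distance between w50 and weight_pan below 0.006 m and z of w50 in the frame of weight_pan between -0.004 and 0.032 m) or height (world z) of w50 below 0.008 m) and ((horizontal distance between w100 and weight_pan below 0.006 m and z of w100 in the frame of weight_pan between -0.004 and 0.032 m) or height (world z) of w100 below 0.008 m) and ((horizontal distance between w200 and weight_pan below 0.006 m and z of w200 in the frame of weight_pan between -0.004 and 0.032 m) or height (world z) of w200 below 0.008 m) and ((horizontal distance between w50 and weight_pan below 0.006 m and z of w50 in the frame of weight_pan between -0.004 and 0.032 m) or (horizontal distance between w100 and weight_pan below 0.006 m and z of w100 in the frame of weight_pan between -0.004 and 0.032 m) or (horizontal distance between w200 and weight_pan below 0.006 m and z of w200 in the frame of weight_pan between -0.004 and 0.032 m)) and horizontal distance between part and part_pan below 0.008 m and z of part in the frame of part_pan below 0.006 m); the robot touches nothing.
It fails at once if the robot pushes on the balance with more than 8 N (contact force between any of the fingers, the arm and balance above 8 N).
It fails at once if a weight hits or presses the balance with more than 8 N, or falls down the post at more than 0.5 m/s (dropped or forced down) (contact force between any of w50, w100, w200 and balance above 8 N or (linear speed of w50 above 0.5 m/s and horizontal distance between w50 and weight_pan below 0.015 m and z of w50 in the frame of weight_pan below 0.035 m) or (linear speed of w100 above 0.5 m/s and horizontal distance between w100 and weight_pan below 0.015 m and z of w100 in the frame of weight_pan below 0.035 m) or (linear speed of w200 above 0.5 m/s and horizontal distance between w200 and weight_pan below 0.015 m and z of w200 in the frame of weight_pan below 0.035 m)).
It fails at once if the robot touches the flange (contact force between any of the fingers, the arm and part above 0.5 N).
It fails at once if a bystander is shifted more than 30 mm (distance of any of battery, switch, magnet, screwdriver, jar, cup, compass from where it was at the start of the episode above 0.03 m).
It also fails if it takes over 72 s, if anything falls off the work surface, if the arm or the gripper's body presses on something with over 40 N, if the wrist force passes 120 N, or if a joint passes its speed limit or range.

## Working session

There is one attempt and no reset: what is moved stays moved. The work goes in short steps, Python scripts to look and compute and a tool call to move; the robot and the scene stay as the last step left them, time stands still between calls to the robot, and variables do not carry over. Pictures are saved under pics/ and viewed, about 8 in all and at most 12, crops included, and the job is handed in when it is done.

Besides the shell and the picture viewer there is one more tool, called after "Request:" as name(argument=value, ...) on one line, values as JSON. move_arm: Moves the arm, as the interface text tells. Its arguments: {"type":"object","properties":{"deltas":{"type":"array","items":{"type":"object","properties":{"x":{"type":"number"},"y":{"type":"number"},"z":{"type":"number"},"wx":{"type":"number"},"wy":{"type":"number"},"wz":{"type":"number"},"hand":{"type":"number"}}}},"grip_force":{"type":"number"}},"required":["deltas"]}

```bash
mkdir -p pics; cat > h.py <<'E'
import numpy as np, cv2
from cell import monitor, viewer, robot
def shot(n,f=None):
    im=np.array(viewer.read_camera(n))
    if f: cv2.imwrite('pics/'+f,im[:,:,::-1])
    return im
def ray(n,u,v):
    p=viewer.camera_params(n);K=np.array(p["camera_matrix"]);k=p["k1"];R=np.array(p["R"]);t=np.array(p["t"])
    d=np.array([(u-K[0,2])/K[0,0],(v-K[1,2])/K[1,1]]);s=d.copy()
    for _ in range(20): s=d/(1+k*(s@s))
    return -R.T@t, R.T@np.array([*s,1])
def onz(n,u,v,z):
    c,d=ray(n,u,v);return c+d*(z-c[2])/d[2]
def proj(n,X):
    p=viewer.camera_params(n);K=np.array(p["camera_matrix"]);c=np.array(p["R"])@X+np.array(p["t"])
    s=c[:2]/c[2];s=s*(1+p["k1"]*(s@s));return K[:2,:2]@s+K[:2,2]
E
python3 - <<'E'
from h import *
a=shot("scene","s0.png");b=shot("top","t0.png")
for n in("scene","top"):
    p=viewer.camera_params(n);print(n,p["camera_matrix"],p["k1"],ray(n,256,192))
print(monitor.observe())
E
```

```text
scene [[494.43763413   0.         254.71968924]
 [  0.         494.43763413 191.65173802]
 [  0.           0.           1.        ]] -0.020937467671768628 (array([ 0.96563591, -0.68818896,  1.04388776]), array([-0.38414652,  0.54847785, -0.74270499]))
top [[467.29524461   0.         256.32492267]
 [  0.         467.29524461 189.58518263]
 [  0.           0.           1.        ]] -0.16249276455823786 (array([0.24581273, 0.00575914, 1.54492687]), array([ 0.15209362,  0.0013415 , -0.98837893]))
{'time': 0.1, 'qpos': array([ 1.04000462e+00,  3.42634644e-01,  1.52490278e+00, -6.07450673e-06,
        1.27540551e+00, -1.45978327e-01]), 'qvel': array([-0.00093039, -0.00156407, -0.00157662, -0.00132197, -0.00278541,
       -0.00147338]), 'joint_efforts': array([ 9.30532478e-04, -4.32010782e+01, -2.44692099e+01,  7.18964869e-02,
        5.25132869e-02, -2.80782945e-05]), 'tool_pos': array([0.19686576, 0.48630692, 0.22613055]), 'tool_rot': array([-3.14025590e+00, -1.90664024e-04,  2.75678092e+00]), 'contact_force': array([ 1.04352356, -0.38233613,  0.12194227]), 'torque': array([0.01747002, 0.04093983, 0.02851162]), 'opening': 0.09212931529005716}
```

View pics/s0.png

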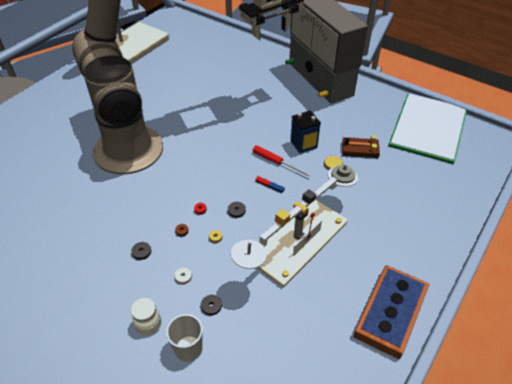

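View pics/t0.png

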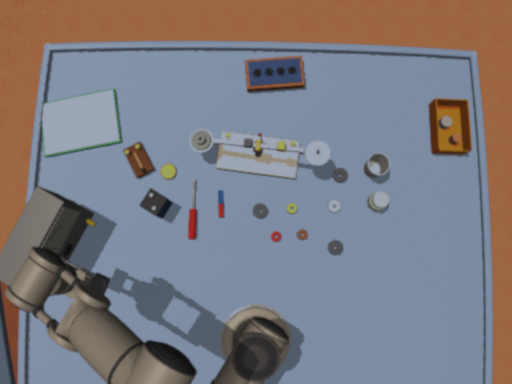

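The candidates are:
- **w200 (dark rings):** top view (260,211), (340,175) and (336,247). The leftmost (+y) is (260,211), which is (236,209) in the scene view.
- **w100:** the brass ring at top (292,208), not the red one at (276,237) or the brown one at (302,235).
- **w50:** the pale ring at top (334,206).

```bash
python3 - <<'E'
from h import *
a=cv2.imread('pics/s0.png');b=cv2.imread('pics/t0.png')
c1=cv2.resize(a[165:320,160:370],None,fx=3.7,fy=3.7,interpolation=cv2.INTER_CUBIC);cv2.imwrite('pics/c1.png',c1[:600,:800])
c2=cv2.resize(b[120:260,190:350],None,fx=4.2,fy=4.2,interpolation=cv2.INTER_CUBIC);cv2.imwrite('pics/c2.png',c2[:600,:800])
# ring blobs: differing from table, local
tab=np.median(b[200:240,330:420].reshape(-1,3),0)
tabs=np.median(a[240:320,40:130].reshape(-1,3),0)
for n,im,pts in(("top",b,dict(w200=(260,211),d2=(340,175),d3=(336,247),w100=(292,208),w50=(334,206),red=(276,237),brown=(302,235),pan=(318,153))),("scene",a,dict(w200=(236,209),w100=(215,236),w50=(183,275)))):
    for k,(u,v) in pts.items():
        r=15; s=im[v-r:v+r+1,u-r:u+r+1].astype(float)
        bg=np.median(np.vstack([s[0],s[-1],s[:,0],s[:,-1]]),0)
        m=(np.abs(s-bg).sum(2)>60).astype(np.uint8)
        N,l,st,ce=cv2.connectedComponentsWithStats(cv2.morphologyEx(m,cv2.MORPH_CLOSE,np.ones((5,5))))
        i=1+np.argmax(st[1:,4]);p=ce[i]+[u-r,v-r]
        print(n,k,p.round(1),st[i],onz(n,*p,0.009 if k!='pan' else .14).round(4))
E
```

```text
top w200 [260.2 210.6] [  7   7  17  16 207] [ 0.4203 -0.007   0.009 ]
top d2 [334.8 172.1] [  0   0  23  23 383] [ 0.5543 -0.2561  0.009 ]
top d3 [335.1 247.4] [  6   8  17  16 210] [ 0.302 -0.255  0.009]
top w100 [291.8 208.5] [10 10 11 12 98] [ 0.4289 -0.1114  0.009 ]
top w50 [333.7 206.1] [11 10  9 12 82] [ 0.439  -0.2514  0.009 ]
top red [276.  236.2] [ 10   9  11  11 102] [ 0.3364 -0.0603  0.009 ]
top brown [302.1 234.5] [ 10   9  11  12 105] [ 0.3431 -0.146   0.009 ]
top pan [317.8 156.5] [  0   3  31  28 660] [ 0.5762 -0.1816  0.14  ]
scene w200 [235.9 209.6] [  5   7  21  18 290] [ 0.4226 -0.0083  0.009 ]
scene w100 [214.9 236.6] [  8   9  15  14 169] [ 0.4325 -0.1138  0.009 ]
scene w50 [182.6 276.5] [  6   8  19  17 243] [ 0.4432 -0.2547  0.009 ]
```

View pics/c1.png

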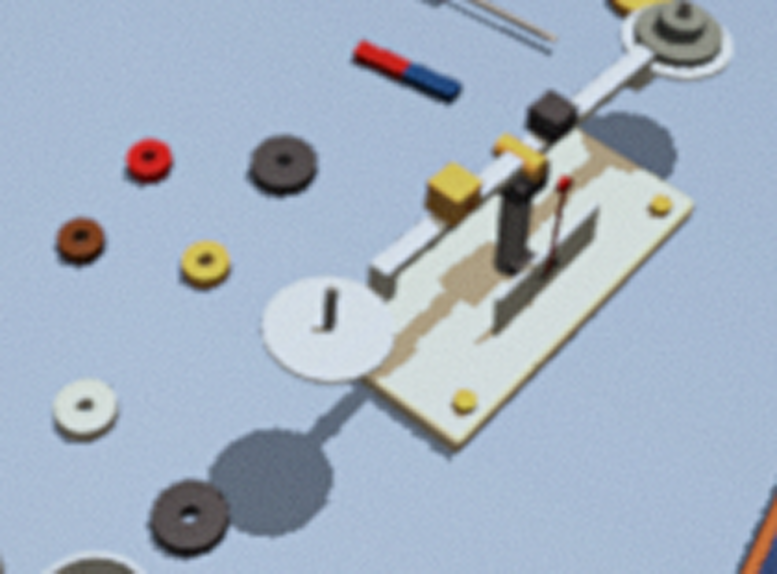

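View pics/c2.png

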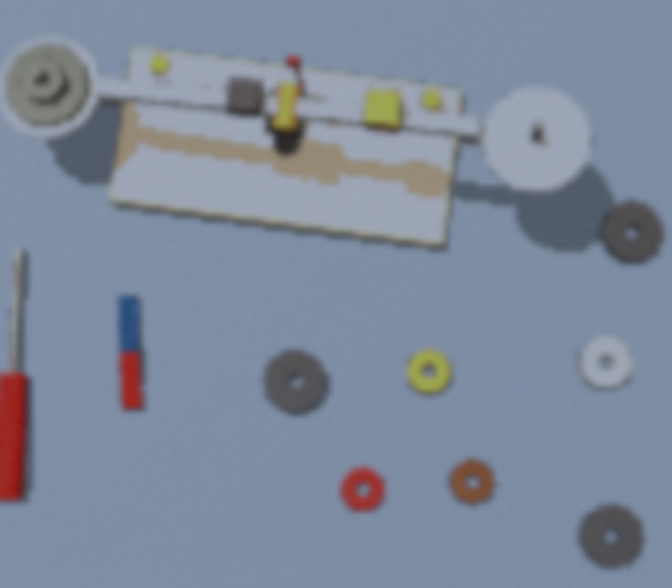

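The crops confirm the choices: in c2, w200 is at (297,381), the brass ring at (429,371) and the pale ring at (606,361). The flange side is down, and the rider is about midway along its travel. Next I triangulate the balance points.

```bash
cat >> h.py <<'E'
def tri(a,b):
    c1,d1=ray("scene",*a);c2,d2=ray("top",*b)
    s,*_=np.linalg.lstsq(np.c_[d1,-d2],c2-c1,rcond=None)
    p,q=c1+s[0]*d1,c2+s[1]*d2
    return (p+q)/2,np.linalg.norm(p-q)
def go(x,y,z,yaw=None):
    from scipy.spatial.transform import Rotation as Ro
    o=monitor.observe();R=Ro.from_euler('xyz',o['tool_rot']).as_matrix()
    d=R.T@(np.array([x,y,z])-o['tool_pos']);w=''
    if yaw is not None:
        w=np.degrees(Ro.from_matrix(R.T@Ro.from_euler('xyz',[np.pi,0,yaw]).as_matrix()).as_rotvec()).round(1)
    print('d',d.round(4),w)
E
python3 - <<'E'
from h import *
s=lambda x,y:(160+(x-1.35)/3.7,165+(y-1.35)/3.7)
t=lambda x,y:(190+(x-1.6)/4.2,120+(y-1.6)/4.2)
for k,a,b in[('tip',s(332,291),t(537,124)),('pan',s(328,328),t(537,138)),('rider',s(455,181),t(384,107)),('block',s(552,105),t(245,96)),('hubtop',s(684,9),t(42,80)),('w100',s(206,258),t(429,371)),('magnetjunction',s(406,69),t(130,352))]:
    print(k,*[np.round(v,4) for v in tri(a,b)])
# pan & part pan ellipse centre by white mask at heights
b=cv2.imread('pics/t0.png').astype(int)
m=((b.min(2)>195)).astype(np.uint8);N,l,st,ce=cv2.connectedComponentsWithStats(m)
for i in range(1,N):
    if st[i,4]>80: print(st[i],ce[i].round(1))
print(onz("top",*t(537,139),.141),onz("top",*t(46,87),.105), onz("top",*t(60,0),0))
f=[monitor.observe()['contact_force'].round(3) for _ in range(3)];print(f)
E
```

```text
tip [ 0.5904 -0.1765  0.1746] 0.001
pan [ 0.589  -0.1805  0.1403] 0.0005
rider [ 0.6024 -0.0652  0.1732] 0.0018
block [0.6129 0.0354 0.1582] 0.002
hubtop [0.6309 0.1881 0.1313] 0.0038
w100 [ 0.4307 -0.1105  0.0136] 0.0017
magnetjunction [0.4422 0.125  0.0093] 0.0009
[ 0.58787225 -0.18050655  0.141     ] [0.63101287 0.18698788 0.105     ] [0.73311947 0.19159402 0.        ]
[array([ 1.044, -0.382,  0.122]), array([ 1.044, -0.382,  0.122]), array([ 1.044, -0.382,  0.122])]
```

```bash
python3 - <<'E'
from h import *
go(.590,-.177,.220,1.456)
E
```

```text
d [-0.6134 -0.4672  0.0066] [-0.1  0.  74.5]
```

Request:
move_arm(deltas=[{"x": -0.613, "y": -0.467, "z": 0.0, "wz": 74.5, "hand": 0}, {"x": -0.613, "y": -0.467, "z": 0.0, "wz": 74.5, "hand": 0}, {"x": -0.613, "y": -0.467, "z": 0.0, "wz": 74.5, "hand": 0}, {"x": -0.613, "y": -0.467, "z": 0.0, "wz": 74.5, "hand": 0}, {"x": -0.613, "y": -0.467, "z": 0.0, "wz": 74.5, "hand": 0}, {"x": -0.613, "y": -0.467, "z": 0.0, "wz": 74.5, "hand": 0}, {"x": -0.613, "y": -0.467, "z": 0.0, "wz": 74.5, "hand": 0}, {"x": -0.613, "y": -0.467, "z": 0.0, "wz": 74.5, "hand": 0}])

```text
schema error: expected keys x, y, z, wx, wy, wz, hand
```

```bash
python3 - <<'E'
from h import *
go(.590,-.177,.200,1.456)
E
```

```text
d [-0.6134 -0.4672  0.0266] [-0.1  0.  74.5]
```

Request:
move_arm(deltas=[{"x": -0.613, "y": -0.467, "z": 0.0, "wx": 0, "wy": 0, "wz": 74.5, "hand": 0}, {"x": -0.613, "y": -0.467, "z": 0.0, "wx": 0, "wy": 0, "wz": 74.5, "hand": 0}, {"x": -0.613, "y": -0.467, "z": 0.0, "wx": 0, "wy": 0, "wz": 74.5, "hand": 0}, {"x": -0.613, "y": -0.467, "z": 0.0, "wx": 0, "wy": 0, "wz": 74.5, "hand": 0}, {"x": -0.613, "y": -0.467, "z": 0.0, "wx": 0, "wy": 0, "wz": 74.5, "hand": 0}, {"x": -0.613, "y": -0.467, "z": 0.0, "wx": 0, "wy": 0, "wz": 74.5, "hand": 0}, {"x": -0.613, "y": -0.467, "z": 0.0, "wx": 0, "wy": 0, "wz": 74.5, "hand": 0}, {"x": -0.613, "y": -0.467, "z": 0.0, "wx": 0, "wy": 0, "wz": 74.5, "hand": 0}])

```text
time: 1.1
tool_pos: [0.4526, 0.0545, 0.2267]
tool_rot: [3.142, -0.0, 1.454]
contact_force: [1.1, 1.4, 0.3]
opening: 0.0162
```

```bash
python3 - <<'E'
from h import *
go(.590,-.177,.200,1.456)
E
```

```text
d [-0.214   0.1634  0.0266] [ 0.  -0.  -0.1]
```

Request:
move_arm(deltas=[{"x": -0.19, "y": 0.15, "z": 0.01, "wx": 0, "wy": 0, "wz": 0, "hand": 0}, {"x": -0.19, "y": 0.15, "z": 0.01, "wx": 0, "wy": 0, "wz": 0, "hand": 0}, {"x": -0.19, "y": 0.15, "z": 0.01, "wx": 0, "wy": 0, "wz": 0, "hand": 0}, {"x": -0.19, "y": 0.15, "z": 0.01, "wx": 0, "wy": 0, "wz": 0, "hand": 0}, {"x": -0.19, "y": 0.15, "z": 0.01, "wx": 0, "wy": 0, "wz": 0, "hand": 0}, {"x": -0.19, "y": 0.15, "z": 0.01, "wx": 0, "wy": 0, "wz": 0, "hand": 0}, {"x": -0.19, "y": 0.15, "z": 0.01, "wx": 0, "wy": 0, "wz": 0, "hand": 0}])

```text
time: 1.98
tool_pos: [0.5789, -0.148, 0.217]
tool_rot: [-3.141, -0.0, 1.458]
contact_force: [0.0, 0.1, 0.5]
opening: 0.0005
```

```bash
python3 - <<'E'
from h import *
go(.590,-.177,.190,1.456)
print(monitor.observe()['contact_force'],monitor.observe()['tool_pos'])
E
```

```text
d [-0.0275  0.0143  0.027 ] [-0.  -0.   0.1]
[0.04703721 0.07952287 0.47272919] [ 0.57886562 -0.14803797  0.21699228]
```

Request:
move_arm(deltas=[{"x": -0.0275, "y": 0.0143, "z": 0.027, "wx": 0, "wy": 0, "wz": 0, "hand": 0}, {"x": -0.0275, "y": 0.0143, "z": 0.027, "wx": 0, "wy": 0, "wz": 0, "hand": 0}, {"x": -0.0275, "y": 0.0143, "z": 0.027, "wx": 0, "wy": 0, "wz": 0, "hand": 0}])

```text
time: 2.35
tool_pos: [0.5903, -0.1772, 0.1904]
tool_rot: [3.141, -0.0, 1.457]
contact_force: [0.3, 0.5, -0.1]
opening: 0.0002
```

Request:
move_arm(deltas=[{"x": 0, "y": 0, "z": 0.006, "wx": 0, "wy": 0, "wz": 0, "hand": 0}, {"x": 0, "y": 0, "z": 0.012, "wx": 0, "wy": 0, "wz": 0, "hand": 0}, {"x": 0, "y": 0, "z": 0.018, "wx": 0, "wy": 0, "wz": 0, "hand": 0}, {"x": 0, "y": 0, "z": 0.024, "wx": 0, "wy": 0, "wz": 0, "hand": 0}, {"x": 0, "y": 0, "z": 0.03, "wx": 0, "wy": 0, "wz": 0, "hand": 0}, {"x": 0, "y": 0, "z": 0.03, "wx": 0, "wy": 0, "wz": 0, "hand": 0}, {"x": 0, "y": 0, "z": 0.03, "wx": 0, "wy": 0, "wz": 0, "hand": 0}, {"x": 0, "y": 0, "z": 0.03, "wx": 0, "wy": 0, "wz": 0, "hand": 0}])

```text
time: 3.35
tool_pos: [0.5904, -0.1782, 0.1599]
tool_rot: [-3.142, -0.0, 1.457]
contact_force: [-0.4, -1.9, 2.6]
opening: 0.0008
```

```bash
python3 - <<'E'
from h import *
shot("scene","s1.png")
c=cv2.imread('pics/s1.png')[165:320,180:370];cv2.imwrite('pics/c3.png',cv2.resize(c,None,fx=3.8,fy=3.8))
for _ in range(4):
    shot("scene");print(monitor.observe()['contact_force'])
go(.590,-.177,.190,1.456)
E
```

```text
[-1.3872091  -0.29720686  3.13410503]
[-0.53382485 -1.07316623  2.72640773]
[-0.43293067 -0.85068125  1.77678327]
[-0.79615783 -0.92933924  2.67366201]
d [ 0.0012 -0.0005 -0.0303] [ 0. -0.  0.]
```

View pics/c3.png

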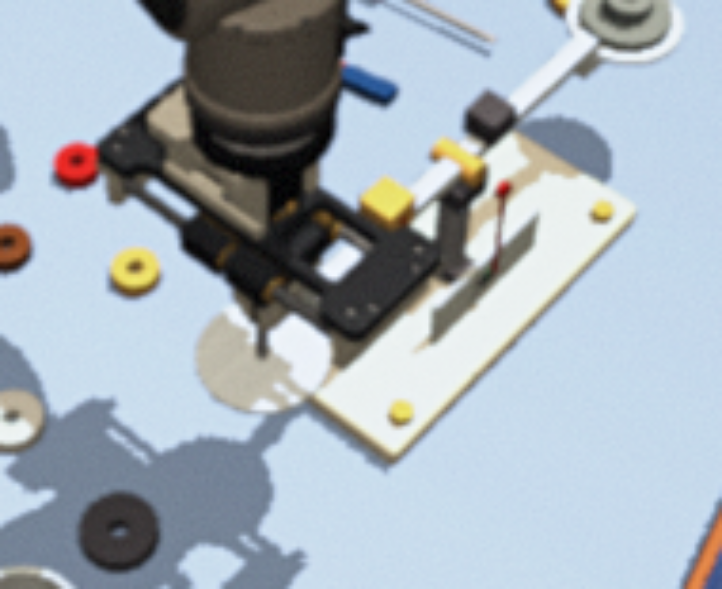

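```bash
cat >> h.py <<'E'
def force(n):
    f=[]
    for _ in range(n): viewer.read_camera("top");f.append(monitor.observe()['contact_force'])
    f=np.array(f);return f.mean(0).round(3),(f.std(0)/n**.5).round(3)
E
python3 -c "
from h import *
print(force(24))"
```

```text
(array([-0.666, -0.448,  2.524]), array([0.109, 0.108, 0.078]))
```

Request:
move_arm(deltas=[{"x": 0, "y": 0, "z": -0.006, "wx": 0, "wy": 0, "wz": 0, "hand": 0}, {"x": 0, "y": 0, "z": -0.012, "wx": 0, "wy": 0, "wz": 0, "hand": 0}, {"x": 0, "y": 0, "z": -0.02, "wx": 0, "wy": 0, "wz": 0, "hand": 0}, {"x": 0, "y": 0, "z": -0.05, "wx": 0, "wy": 0, "wz": 0, "hand": 0}, {"x": 0, "y": 0, "z": -0.05, "wx": 0, "wy": 0, "wz": 0, "hand": 0.8}, {"x": 0, "y": 0, "z": -0.05, "wx": 0, "wy": 0, "wz": 0, "hand": 0.8}])

```text
time: 5.55
tool_pos: [0.5901, -0.1783, 0.2091]
tool_rot: [-3.141, -0.0, 1.456]
contact_force: [0.3, -0.1, -0.5]
opening: 0.0162
```

```bash
python3 -c "
from h import *
print(force(20))
go(.4215,-.0075,.10)
go(.4305,-.112,.10)
go(.4410,-.2528,.10)
b=cv2.imread('pics/t0.png')"
```

```text
(array([-0.045, -0.001, -0.089]), array([0.127, 0.094, 0.127]))
d [ 0.1504 -0.1873  0.1097] 
d [ 0.0476 -0.1664  0.1097] 
d [-0.091  -0.1399  0.1097]
```

Push on the post: 2.61 ± 0.15 N, so about 266 g is missing. The rider counts about 45 g now, which puts the flange at roughly 311 ± 16 g. I'll use w200 + w50 and expect the rider near 57 mm. w200 goes first.

Request:
move_arm(deltas=[{"x": 0.15, "y": -0.187, "z": 0, "wx": 0, "wy": 0, "wz": 0, "hand": 0.8}, {"x": 0.15, "y": -0.187, "z": 0, "wx": 0, "wy": 0, "wz": 0, "hand": 0.8}, {"x": 0.15, "y": -0.187, "z": 0.02, "wx": 0, "wy": 0, "wz": 0, "hand": 0.8}, {"x": 0.15, "y": -0.187, "z": 0.15, "wx": 0, "wy": 0, "wz": 0, "hand": 0.8}, {"x": 0.15, "y": -0.187, "z": 0.15, "wx": 0, "wy": 0, "wz": 0, "hand": 0.8}, {"x": 0.15, "y": -0.187, "z": 0.15, "wx": 0, "wy": 0, "wz": 0, "hand": 0.8}, {"x": 0.15, "y": -0.187, "z": 0.15, "wx": 0, "wy": 0, "wz": 0, "hand": 0.8}])

```text
time: 7.42
tool_pos: [0.4204, -0.0075, 0.0587]
tool_rot: [-3.138, -0.0, 1.457]
contact_force: [-0.3, -0.3, 1.0]
opening: 0.0731
```

```bash
python3 -c "
from h import *
go(.4215,-.0075,.004)"
```

```text
d [0.0001 0.0012 0.0547]
```

Request:
move_arm(deltas=[{"x": 0, "y": 0.001, "z": 0.054, "wx": 0, "wy": 0, "wz": 0, "hand": 0.8}, {"x": 0, "y": 0.001, "z": 0.054, "wx": 0, "wy": 0, "wz": 0, "hand": 0.7}, {"x": 0, "y": 0.001, "z": 0.054, "wx": 0, "wy": 0, "wz": 0, "hand": 0.4}, {"x": 0, "y": 0.001, "z": 0.054, "wx": 0, "wy": 0, "wz": 0, "hand": 0.4}, {"x": 0, "y": 0.001, "z": 0.054, "wx": 0, "wy": 0, "wz": 0, "hand": 0.4}, {"x": 0, "y": 0.001, "z": -0.03, "wx": 0, "wy": 0, "wz": 0, "hand": 0.4}, {"x": 0, "y": 0.001, "z": -0.12, "wx": 0, "wy": 0, "wz": 0, "hand": 0.4}, {"x": 0, "y": 0.001, "z": -0.15, "wx": 0, "wy": 0, "wz": 0, "hand": 0.4}], grip_force=20)

```text
time: 8.43
tool_pos: [0.4223, -0.008, 0.1963]
tool_rot: [3.14, 0.0, 1.456]
contact_force: [1.9, -0.7, -1.6]
opening: 0.0481
```

```bash
python3 -c "
from h import *
go(.590,-.145,.215)"
```

```text
d [-0.117   0.1822 -0.0183]
```

Request:
move_arm(deltas=[{"x": -0.04, "y": 0.06, "z": -0.022, "wx": 0, "wy": 0, "wz": 0, "hand": 0.4}, {"x": -0.149, "y": 0.178, "z": -0.022, "wx": 0, "wy": 0, "wz": 0, "hand": 0.4}, {"x": -0.149, "y": 0.178, "z": -0.022, "wx": 0, "wy": 0, "wz": 0, "hand": 0.4}, {"x": -0.149, "y": 0.178, "z": -0.022, "wx": 0, "wy": 0, "wz": 0, "hand": 0.4}, {"x": -0.149, "y": 0.178, "z": -0.022, "wx": 0, "wy": 0, "wz": 0, "hand": 0.4}, {"x": -0.149, "y": 0.178, "z": -0.022, "wx": 0, "wy": 0, "wz": 0, "hand": 0.4}, {"x": -0.149, "y": 0.178, "z": -0.022, "wx": 0, "wy": 0, "wz": 0, "hand": 0.4}])

```text
time: 9.3
tool_pos: [0.5819, -0.1753, 0.2159]
tool_rot: [3.141, -0.0, 1.458]
contact_force: [-0.1, -0.2, -1.8]
opening: 0.0487
```

```bash
python3 - <<'E'
from h import *
shot("scene","s2.png");shot("top","t2.png")
o=monitor.observe();print(o['tool_pos'],o['contact_force'])
p=proj("scene",o['tool_pos']);print(p)
c=cv2.imread('pics/s2.png')[195:265,200:300];c2=cv2.imread('pics/t2.png')[115:185,275:375]
cv2.imwrite('pics/c4.png',np.vstack([cv2.resize(x,None,fx=6,fy=4.2,interpolation=cv2.INTER_CUBIC) if 0 else cv2.resize(x,None,fx=4.2,fy=4.2,interpolation=cv2.INTER_CUBIC) for x in(c,c2)]))
go(.5904,-.1775,.182)
E
```

```text
[ 0.58221443 -0.17547642  0.21593454] [ 0.9567762  -0.28168799 -1.61107443]
[246.54111279 229.49694434]
d [-0.0011  0.0083  0.0339]
```

View pics/c4.png

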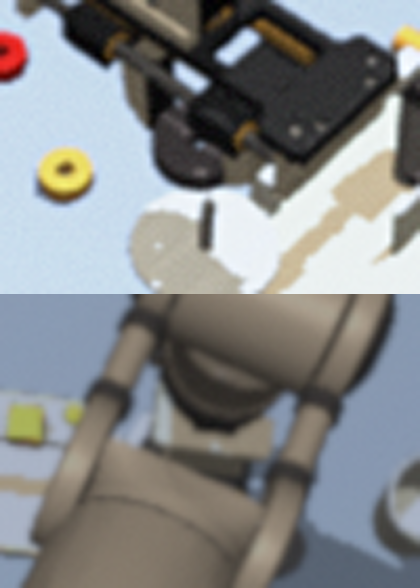

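```bash
python3 - <<'E'
from h import *
c=np.array([.5822,-.1755,.216])
def sil(c,z):
    a=np.linspace(0,6.28,180);return np.array([proj("scene",[c[0]+.025*np.cos(t),c[1]+.025*np.sin(t),z]) for t in a])
for dz in(-.008,-.004,0):
    lo=sil(c,c[2]+dz);hi=sil(c,c[2]+dz+.014);i=lo[:,1].argmax()
    print(dz,'left',min(lo[:,0].min(),hi[:,0].min()).round(1),'bottom',lo[i].round(1))
for d in([.005,0,0],[0,.005,0],[0,0,.005]): print(d,(proj("scene",c+d)-proj("scene",c)).round(2))
im=cv2.imread('pics/s2.png').astype(int).sum(2)
print(im[222:244,233:252:1][::1])
E
```

```text
-0.008 left 234.6 bottom [246.5 241.3]
-0.004 left 234.5 bottom [246.5 240.2]
0 left 234.5 bottom [246.5 239. ]
[0.005, 0, 0] [1.93 1.08]
[0, 0.005, 0] [ 1.38 -1.53]
[0, 0, 0.005] [-0.03 -1.46]
[[293 235 128  48  69 166 229 198 180 159 157  97  43  46  83  93 132 149
  153]
 [379 251 127  38 102 166 207 237 216 194 164 100  61  33  27  63  74 103
  145]
 [528 346 137  66 128 163 179 196 232 246 213 130  53  45  33  32  58  77
   84]
 [633 479 275 140 147 155 161 164 198 220 254 214 112  49  34  46  26  39
   47]
 [661 630 502 296 167 168 156 156 176 191 258 261 169  91  49  44  42  50
   42]
 [665 663 575 337 181 158 158 168 159 170 201 186 140  73  51  35  37  34
   36]
 [660 659 562 331 187 158 168 158 173 161 160 147 110 128 184 148  81  50
   42]
 [661 656 568 341 178 147 154 164 173 164 165 144 146 229 349 318 210 148
   86]
 [668 657 562 327 163 162 171 167 165 164 170 164 166 198 273 251 244 242
  188]
 [665 665 582 340 164 156 162 161 155 153 159 165 154 163 174 165 205 220
  232]
 [657 671 630 375 156 151 168 175 171 177 157 165 165 173 161 172 167 180
  193]
 [660 667 647 4
[... 176 characters left out ...]
 118 151 168 175 174 192 247 277 281 213 170
  151]
 [656 663 672 661 558 340 140  77  94 121 129 165 180 253 289 290 201 147
  134]
 [651 658 660 667 646 538 337 163  79  69  92 100 119 144 155 165 130  95
   76]
 [656 656 658 663 670 641 539 384 250 138  70  57  54  69  79  91  67  58
   78]
 [660 659 658 662 656 662 652 617 541 418 305 254 195 170 128 152 171 236
  327]
 [658 653 656 655 651 658 669 681 689 675 628 580 525 484 441 462 478 582
  685]
 [654 661 660 659 655 668 695 714 723 731 728 730 727 725 722 701 657 699
  737]
 [657 659 658 674 691 711 719 724 726 727 726 732 731 738 733 646 531 597
  712]
 [656 671 689 713 721 720 723 728 730 729 726 726 730 729 688 493 325 387
  620]]
```

Request:
move_arm(deltas=[{"x": 0.002, "y": 0.008, "z": 0.01, "wx": 0, "wy": 0, "wz": 0, "hand": 0.4}, {"x": 0.002, "y": 0.008, "z": 0.034, "wx": 0, "wy": 0, "wz": 0, "hand": 0.4}, {"x": 0.002, "y": 0.008, "z": 0.034, "wx": 0, "wy": 0, "wz": 0, "hand": 0.4}], grip_force=10)

```text
time: 9.78
tool_pos: [0.5901, -0.1744, 0.1792]
tool_rot: [-3.138, -0.002, 1.457]
contact_force: [-0.7, 1.2, -0.7]
opening: 0.0487
```

```bash
python3 - <<'E'
from h import *
shot("scene","s3.png")
o=monitor.observe();print(o['tool_pos'],o['contact_force'])
c=o['tool_pos'];a=np.linspace(0,6.28,180)
lo=np.array([proj("scene",[c[0]+.025*np.cos(t),c[1]+.025*np.sin(t),c[2]-.0045]) for t in a]);print(lo[:,0].min(),lo[lo[:,1].argmax()])
im=cv2.imread('pics/s3.png');cv2.imwrite('pics/c5.png',cv2.resize(im[215:275,210:290],None,fx=8,fy=8,interpolation=cv2.INTER_CUBIC))
E
```

```text
[ 0.5904625  -0.17459317  0.18054213] [-0.94235631  1.32560738  0.94391421]
238.5796907334901 [250.13950243 251.77025048]
```

View pics/c5.png

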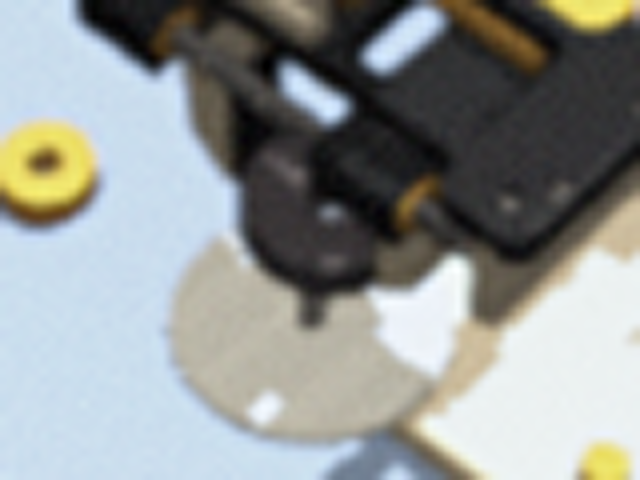

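My y sign was wrong, so the ring sits about 4 mm off the tip and touches it lightly (about 2.5 N). I'll lift, shift and lower again.

Request:
move_arm(deltas=[{"x": 0, "y": 0, "z": -0.007, "wx": 0, "wy": 0, "wz": 0, "hand": 0.4}, {"x": -0.0045, "y": 0, "z": -0.007, "wx": 0, "wy": 0, "wz": 0, "hand": 0.4}, {"x": -0.0045, "y": 0, "z": -0.003, "wx": 0, "wy": 0, "wz": 0, "hand": 0.4}, {"x": -0.0045, "y": 0, "z": 0.0, "wx": 0, "wy": 0, "wz": 0, "hand": 0.4}, {"x": -0.0045, "y": 0, "z": 0.005, "wx": 0, "wy": 0, "wz": 0, "hand": 0.4}, {"x": -0.0045, "y": 0, "z": 0.009, "wx": 0, "wy": 0, "wz": 0, "hand": 0.4}, {"x": -0.0045, "y": 0, "z": 0.009, "wx": 0, "wy": 0, "wz": 0, "hand": 0.4}])

```text
time: 10.7
tool_pos: [0.59, -0.1797, 0.1716]
tool_rot: [-3.141, -0.0, 1.457]
contact_force: [-0.3, -0.1, -2.2]
opening: 0.0485
```

```bash
python3 - <<'E'
from h import *
shot("scene","s4.png");print(force(3))
o=monitor.observe();print(o['tool_pos'],o['contact_force'])
im=cv2.imread('pics/s4.png');cv2.imwrite('pics/c6.png',cv2.resize(im[190:285,200:325],None,fx=6,fy=6,interpolation=cv2.INTER_CUBIC))
E
```

```text
(array([-0.196, -0.776, -1.844]), array([0.188, 0.162, 0.128]))
[ 0.59034808 -0.17983456  0.17237273] [-0.65706746 -0.58990889 -2.13481281]
```

View pics/c6.png

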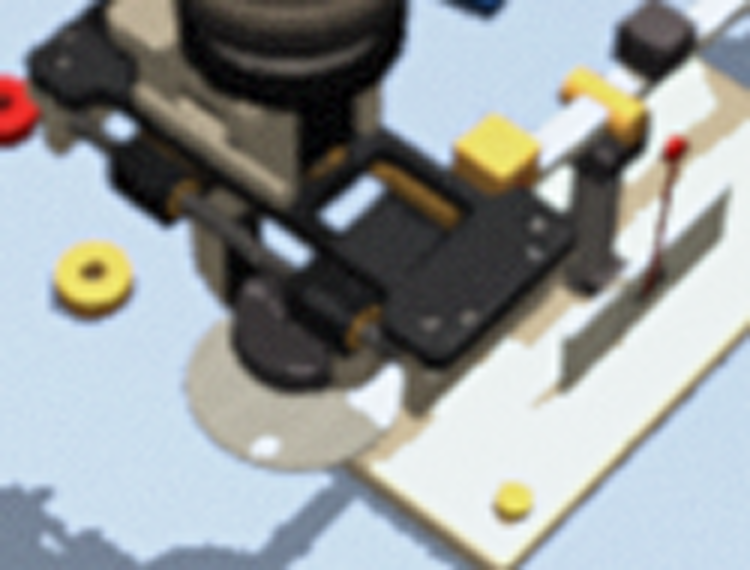

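Request:
move_arm(deltas=[{"x": -0.0003, "y": 0, "z": 0.004, "wx": 0, "wy": 0, "wz": 0, "hand": 0.4}, {"x": -0.0007, "y": -0.0002, "z": 0.008, "wx": 0, "wy": 0, "wz": 0, "hand": 0.4}, {"x": -0.0012, "y": -0.0004, "z": 0.012, "wx": 0, "wy": 0, "wz": 0, "hand": 0.4}, {"x": -0.0015, "y": -0.0006, "z": 0.015, "wx": 0, "wy": 0, "wz": 0, "hand": 0.4}, {"x": -0.0015, "y": -0.0006, "z": 0.015, "wx": 0, "wy": 0, "wz": 0, "hand": 0.4}])

```text
time: 11.52
tool_pos: [0.5893, -0.1812, 0.1568]
tool_rot: [-3.141, -0.0, 1.456]
contact_force: [-0.1, -0.2, -1.0]
opening: 0.0485
```

```bash
python3 - <<'E'
from h import *
print(force(6))
print(monitor.observe()['tool_pos'])
E
```

```text
(array([ 0.14 , -0.19 , -1.814]), array([0.202, 0.122, 0.198]))
[ 0.58955406 -0.18125986  0.15738922]
```

Free descent so far. I'll continue down to the pan.

Request:
move_arm(deltas=[{"x": -0.0004, "y": -0.0002, "z": 0.004, "wx": 0, "wy": 0, "wz": 0, "hand": 0.4}, {"x": -0.0008, "y": -0.0004, "z": 0.008, "wx": 0, "wy": 0, "wz": 0, "hand": 0.4}, {"x": -0.001, "y": -0.0006, "z": 0.012, "wx": 0, "wy": 0, "wz": 0, "hand": 0.4}, {"x": -0.0014, "y": -0.0008, "z": 0.016, "wx": 0, "wy": 0, "wz": 0, "hand": 0.4}, {"x": -0.0016, "y": -0.001, "z": 0.019, "wx": 0, "wy": 0, "wz": 0, "hand": 0.4}, {"x": -0.0016, "y": -0.001, "z": 0.019, "wx": 0, "wy": 0, "wz": 0, "hand": 0.4}])

```text
time: 12.58
tool_pos: [0.5884, -0.1827, 0.1381]
tool_rot: [3.141, -0.0, 1.457]
contact_force: [1.0, 1.2, 0.1]
opening: 0.0485
```

```bash
python3 - <<'E'
from h import *
print(force(5))
print(monitor.observe()['tool_pos'])
E
```

```text
(array([0.905, 1.402, 0.718]), array([0.241, 0.269, 0.149]))
[ 0.58836276 -0.18270976  0.13838223]
```

Request:
move_arm(deltas=[{"x": 0, "y": 0, "z": 0, "wx": 0, "wy": 0, "wz": 0, "hand": 0.57}, {"x": 0, "y": 0, "z": 0, "wx": 0, "wy": 0, "wz": 0, "hand": 0.68}, {"x": 0, "y": 0, "z": -0.006, "wx": 0, "wy": 0, "wz": 0, "hand": 0.7}, {"x": 0, "y": 0, "z": -0.02, "wx": 0, "wy": 0, "wz": 0, "hand": 0.7}, {"x": 0, "y": 0, "z": -0.05, "wx": 0, "wy": 0, "wz": 0, "hand": 0.7}, {"x": 0, "y": 0, "z": -0.08, "wx": 0, "wy": 0, "wz": 0, "hand": 0.7}])

```text
time: 13.58
tool_pos: [0.5883, -0.1828, 0.2201]
tool_rot: [3.141, 0.0, 1.456]
contact_force: [-0.4, 0.5, -0.1]
opening: 0.0644
```

```bash
python3 - <<'E'
from h import *
print(force(3))
print(monitor.observe()['tool_pos'])
go(.4412,-.252,.10)
E
```

```text
(array([-0.117, -0.274,  1.084]), array([0.13 , 0.3  , 0.988]))
[ 0.58920271 -0.18310823  0.2208164 ]
d [-0.0851 -0.1398  0.1203]
```

```bash
python3 - <<'E'
from h import *
s=lambda x,y:(160+(x-1.35)/3.7,165+(y-1.35)/3.7)
t=lambda x,y:(190+(x-1.6)/4.2,120+(y-1.6)/4.2)
for k,a,b in[('w50',s(85,403),t(606,361)),('w200',s(284,159),t(297,380))]: print(k,*tri(a,b),onz("scene",*a,.014),onz("top",*b,.014))
# pan tilt check now
shot("scene","s5.png");im=cv2.imread('pics/s5.png');cv2.imwrite('pics/c7.png',cv2.resize(im[165:300,200:330],None,fx=4.4,fy=4.4,interpolation=cv2.INTER_CUBIC))
E
```

```text
w50 [ 0.44019373 -0.25085923  0.01454298] 0.0006483658166590003 [ 0.44014341 -0.25039628  0.014     ] [ 0.44004341 -0.2511895   0.014     ]
w200 [ 0.42192157 -0.00670651  0.01503266] 0.0020320391774011084 [ 0.42206753 -0.00526992  0.014     ] [ 0.42129892 -0.00741491  0.014     ]
```

Request:
move_arm(deltas=[{"x": -0.084, "y": -0.1404, "z": 0, "wx": 0, "wy": 0, "wz": 0, "hand": 0.7}, {"x": -0.084, "y": -0.1404, "z": 0.02, "wx": 0, "wy": 0, "wz": 0, "hand": 0.7}, {"x": -0.084, "y": -0.1404, "z": 0.16, "wx": 0, "wy": 0, "wz": 0, "hand": 0.7}, {"x": -0.084, "y": -0.1404, "z": 0.16, "wx": 0, "wy": 0, "wz": 0, "hand": 0.7}, {"x": -0.084, "y": -0.1404, "z": 0.16, "wx": 0, "wy": 0, "wz": 0, "hand": 0.7}, {"x": -0.084, "y": -0.1404, "z": 0.16, "wx": 0, "wy": 0, "wz": 0, "hand": 0.7}])

```text
time: 14.52
tool_pos: [0.4371, -0.249, 0.0557]
tool_rot: [-3.136, -0.004, 1.456]
contact_force: [0.6, -0.2, 0.8]
opening: 0.0642
```

```bash
python3 - <<'E'
from h import *
go(.4402,-.2507,.0045)
E
```

```text
d [-0.0016  0.0036  0.0512]
```

View pics/c7.png

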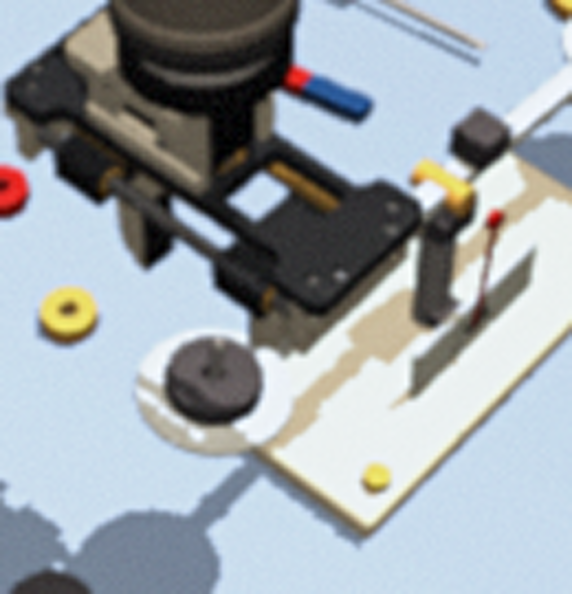

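w200 is seated on the pan with the post tip through it, and the beam still lies on the flange stop. Now w50.

Request:
move_arm(deltas=[{"x": 0, "y": 0, "z": 0.025, "wx": 0, "wy": 0, "wz": 0, "hand": 0.7}, {"x": 0, "y": 0, "z": 0.025, "wx": 0, "wy": 0, "wz": 0, "hand": 0.7}])

```text
time: 14.78
tool_pos: [0.4391, -0.2496, 0.0331]
tool_rot: [-3.14, -0.001, 1.457]
contact_force: [0.6, 0.9, 0.0]
opening: 0.0643
```

```bash
python3 - <<'E'
from h import *
go(.4402,-.2507,.0045)
E
```

```text
d [-0.001   0.0012  0.0286]
```

Request:
move_arm(deltas=[{"x": -0.001, "y": 0.001, "z": 0.027, "wx": 0, "wy": 0, "wz": 0, "hand": 0.7}, {"x": -0.001, "y": 0.001, "z": 0.027, "wx": 0, "wy": 0, "wz": 0, "hand": 0.5}, {"x": -0.001, "y": 0.001, "z": 0.027, "wx": 0, "wy": 0, "wz": 0, "hand": 0.3}, {"x": -0.001, "y": 0.001, "z": 0.027, "wx": 0, "wy": 0, "wz": 0, "hand": 0.3}, {"x": -0.001, "y": 0.001, "z": 0.027, "wx": 0, "wy": 0, "wz": 0, "hand": 0.3}, {"x": -0.001, "y": 0.001, "z": -0.04, "wx": 0, "wy": 0, "wz": 0, "hand": 0.3}, {"x": -0.001, "y": 0.001, "z": -0.11, "wx": 0, "wy": 0, "wz": 0, "hand": 0.3}, {"x": -0.001, "y": 0.001, "z": -0.18, "wx": 0, "wy": 0, "wz": 0, "hand": 0.3}], grip_force=10)

```text
time: 15.78
tool_pos: [0.4397, -0.251, 0.196]
tool_rot: [3.142, -0.0, 1.456]
contact_force: [1.1, -0.9, -0.4]
opening: 0.0417
```

```bash
python3 - <<'E'
from h import *
go(.5895,-.177,.214)
E
```

```text
d [ 0.0906  0.1404 -0.018 ]
```

Request:
move_arm(deltas=[{"x": 0.0, "y": 0.0, "z": -0.01, "wx": 0, "wy": 0, "wz": 0, "hand": 0.3}, {"x": 0.09, "y": 0.14, "z": -0.01, "wx": 0, "wy": 0, "wz": 0, "hand": 0.3}, {"x": 0.09, "y": 0.14, "z": -0.01, "wx": 0, "wy": 0, "wz": 0, "hand": 0.3}, {"x": 0.09, "y": 0.14, "z": -0.01, "wx": 0, "wy": 0, "wz": 0, "hand": 0.3}, {"x": 0.09, "y": 0.14, "z": -0.01, "wx": 0, "wy": 0, "wz": 0, "hand": 0.3}, {"x": 0.09, "y": 0.14, "z": -0.01, "wx": 0, "wy": 0, "wz": 0, "hand": 0.3}, {"x": 0.09, "y": 0.14, "z": -0.01, "wx": 0, "wy": 0, "wz": 0, "hand": 0.3}])

```text
time: 16.65
tool_pos: [0.5884, -0.1785, 0.2035]
tool_rot: [-3.141, -0.0, 1.455]
contact_force: [0.2, 0.6, -0.4]
opening: 0.0412
```

```bash
python3 - <<'E'
from h import *
shot("scene","s6.png")
o=monitor.observe();c=o['tool_pos'];print(c,o['contact_force'])
a=np.linspace(0,6.28,180)
lo=np.array([proj("scene",[c[0]+.021*np.cos(t),c[1]+.021*np.sin(t),c[2]-.004]) for t in a]);hi=np.array([proj("scene",[c[0]+.021*np.cos(t),c[1]+.021*np.sin(t),c[2]+.01]) for t in a]);print(lo[:,0].min(),hi[:,0].min(),lo[lo[:,1].argmax()],proj("scene",c))
go(.590,-.1768,.190)
im=cv2.imread('pics/s6.png');cv2.imwrite('pics/c8.png',cv2.resize(im[205:275,205:305],None,fx=8,fy=8,interpolation=cv2.INTER_CUBIC))
E
```

```text
[ 0.58854307 -0.17852078  0.2037289 ] [-0.06206539 -0.27721032 -1.45104708]
238.34987225707005 238.17534596533142 [248.21028525 244.48764029] [248.20388474 235.3182537 ]
d [0.0019 0.0013 0.0137]
```

View pics/c8.png

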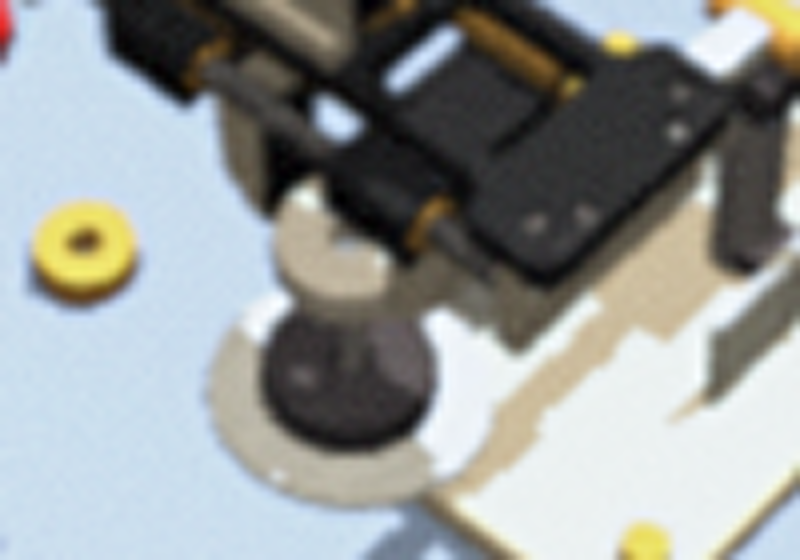

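The w50 hangs at (340,250) in the crop, roughly over the post tip at (348,340). I need about +1.5 mm in x, then lower.

Request:
move_arm(deltas=[{"x": 0.0004, "y": 0.0015, "z": 0.01, "wx": 0, "wy": 0, "wz": 0, "hand": 0.3}, {"x": 0.0004, "y": 0.0015, "z": 0.02, "wx": 0, "wy": 0, "wz": 0, "hand": 0.3}, {"x": 0.0004, "y": 0.0015, "z": 0.024, "wx": 0, "wy": 0, "wz": 0, "hand": 0.3}, {"x": 0.0004, "y": 0.0015, "z": 0.028, "wx": 0, "wy": 0, "wz": 0, "hand": 0.3}, {"x": 0.0004, "y": 0.0015, "z": 0.033, "wx": 0, "wy": 0, "wz": 0, "hand": 0.3}, {"x": 0.0004, "y": 0.0015, "z": 0.033, "wx": 0, "wy": 0, "wz": 0, "hand": 0.3}])

```text
time: 17.45
tool_pos: [0.5908, -0.1775, 0.1703]
tool_rot: [-3.141, -0.0, 1.457]
contact_force: [-0.1, -0.0, 0.8]
opening: 0.0416
```

```bash
python3 - <<'E'
from h import *
print(force(6),monitor.observe()['tool_pos'])
E
```

```text
(array([-1.101, -0.01 ,  0.186]), array([0.176, 0.187, 0.231])) [ 0.59095321 -0.1775513   0.17088438]
```

```bash
python3 - <<'E'
from h import *
shot("scene","s7.png")
for f in('s0.png','s1.png','s5.png','s6.png','s7.png'):
    im=cv2.imread('pics/'+f).astype(int)
    c=im[225:290,248].sum(1); j=[(225+i,c[i]) for i in range(20,50)]
    r=im[200:250,265:330];m=(r[:,:,2]>120)&(r[:,:,1]<70)
    ys,xs=np.nonzero(m);print(f,'red',len(xs),(xs.mean()+265).round(2),(ys.mean()+200).round(2),[int(v) for v in c[30:52]])
im=cv2.imread('pics/s7.png');cv2.imwrite('pics/c9.png',cv2.resize(im[205:275,205:305],None,fx=8,fy=8,interpolation=cv2.INTER_CUBIC))
E
```

```text
s0.png red 4 312.0 213.5 [610, 669, 655, 656, 656, 661, 660, 657, 658, 664, 664, 666, 603, 461, 524, 581, 578, 575, 583, 582, 553, 459]
s1.png red 3 312.0 214.33 [205, 185, 208, 268, 403, 513, 543, 545, 544, 545, 546, 541, 557, 554, 593, 702, 737, 722, 579, 620, 637, 549]
s5.png red 4 312.0 214.5 [290, 222, 168, 134, 99, 80, 219, 492, 548, 539, 526, 536, 496, 494, 637, 664, 662, 665, 663, 672, 640, 541]
s6.png red 4 312.0 214.5 [170, 170, 147, 141, 104, 79, 236, 499, 541, 550, 536, 531, 509, 492, 632, 665, 669, 666, 669, 671, 642, 541]
s7.png red 4 312.0 214.5 [179, 170, 165, 165, 122, 101, 134, 353, 516, 544, 544, 533, 504, 467, 577, 656, 661, 670, 666, 663, 646, 540]
```

The w200 edge moved only about 0.4 px, so the beam was pushed down about 1.4 mm. The ring is therefore threaded, with slight side friction in x. I'll ease x by −1.5 mm and lower on.

Request:
move_arm(deltas=[{"x": 0, "y": -0.0014, "z": 0, "wx": 0, "wy": 0, "wz": 0, "hand": 0.3}, {"x": -0.0004, "y": -0.0016, "z": 0.004, "wx": 0, "wy": 0, "wz": 0, "hand": 0.3}, {"x": -0.0008, "y": -0.0018, "z": 0.008, "wx": 0, "wy": 0, "wz": 0, "hand": 0.3}, {"x": -0.0012, "y": -0.002, "z": 0.012, "wx": 0, "wy": 0, "wz": 0, "hand": 0.3}, {"x": -0.0016, "y": -0.002, "z": 0.016, "wx": 0, "wy": 0, "wz": 0, "hand": 0.3}, {"x": -0.0016, "y": -0.002, "z": 0.016, "wx": 0, "wy": 0, "wz": 0, "hand": 0.3}])

```text
time: 18.55
tool_pos: [0.5885, -0.1789, 0.1541]
tool_rot: [-3.141, -0.0, 1.456]
contact_force: [0.5, 0.6, -0.2]
opening: 0.0414
```

```bash
python3 - <<'E'
from h import *
print(force(6),monitor.observe()['tool_pos'])
shot("scene","s8.png")
for f in('s6.png','s8.png'):
    c=cv2.imread('pics/'+f).astype(int)[225:290,248].sum(1); print([int(v) for v in c[25:52]])
E
```

```text
(array([-0.005,  0.183, -0.015]), array([0.142, 0.249, 0.206])) [ 0.58887136 -0.17893736  0.15487662]
[212, 185, 174, 170, 159, 170, 170, 147, 141, 104, 79, 236, 499, 541, 550, 536, 531, 509, 492, 632, 665, 669, 666, 669, 671, 642, 541]
[475, 525, 522, 532, 517, 438, 337, 295, 260, 184, 160, 115, 76, 132, 343, 525, 559, 553, 549, 520, 483, 569, 655, 671, 674, 637, 552]
```

Request:
move_arm(deltas=[{"x": 0, "y": 0, "z": 0, "wx": 0, "wy": 0, "wz": 0, "hand": 0.5}, {"x": 0, "y": 0, "z": 0, "wx": 0, "wy": 0, "wz": 0, "hand": 0.62}, {"x": 0, "y": 0, "z": -0.005, "wx": 0, "wy": 0, "wz": 0, "hand": 0.65}, {"x": 0, "y": 0, "z": -0.02, "wx": 0, "wy": 0, "wz": 0, "hand": 0.65}, {"x": 0, "y": 0, "z": -0.05, "wx": 0, "wy": 0, "wz": 0, "hand": 0.65}, {"x": 0, "y": 0, "z": -0.08, "wx": 0, "wy": 0, "wz": 0, "hand": 0.2}, {"x": -0.08, "y": -0.08, "z": -0.08, "wx": 0, "wy": 0, "wz": 0, "hand": 0.0}, {"x": -0.08, "y": -0.08, "z": -0.08, "wx": 0, "wy": 0, "wz": 0, "hand": 0.0}])

```text
time: 19.9
tool_pos: [0.4993, -0.2501, 0.2363]
tool_rot: [3.14, 0.001, 1.458]
contact_force: [0.4, -1.3, 0.2]
opening: 0.0345
```

```bash
python3 - <<'E'
from h import *
print(force(8),monitor.observe()['tool_pos'])
shot("scene","s9.png");shot("top","t9.png")
a=cv2.imread('pics/s9.png');b=cv2.imread('pics/t9.png')
c1=cv2.resize(a[170:290,215:345],None,fx=4.6,fy=4.6,interpolation=cv2.INTER_CUBIC);cv2.imwrite('pics/c10.png',c1)
E
```

```text
(array([-0.165, -0.649,  0.026]), array([0.243, 0.374, 0.112])) [ 0.50102461 -0.24863427  0.23490614]
```

View pics/c10.png

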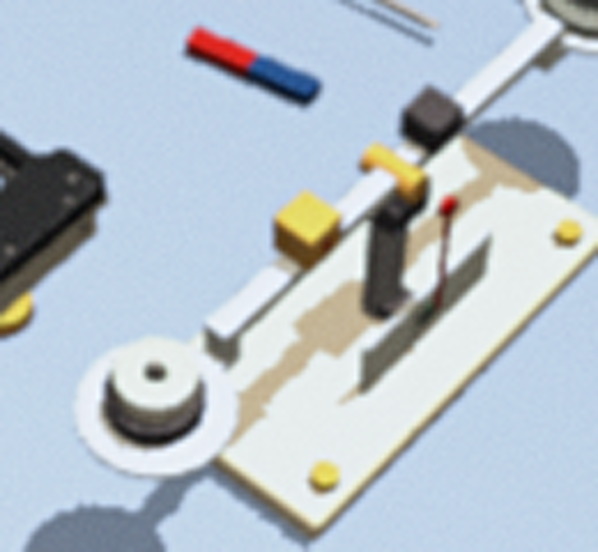

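```bash
cat >> h.py <<'E'
def flat(im):
    r=im[150:200,325:365].astype(float);B,R=r[:,:,0],r[:,:,2]
    return r.sum(2)
def tilt(f):
    a=cv2.imread('pics/s0.png').astype(np.float32);b=cv2.imread('pics/'+f).astype(np.float32)
    t=a[158:186,334:357]                     # flange patch at tilt -0.1
    r=cv2.matchTemplate(b[148:192,330:361],t,cv2.TM_CCOEFF_NORMED);_,v,_,(x,y)=cv2.minMaxLoc(r)
    q=lambda p,c,n:0.5*(p-n)/(p-2*c+n)
    sy=y+(q(r[y-1,x],r[y,x],r[y+1,x]) if 0<y<r.shape[0]-1 else 0)-10
    X=lambda th:proj("scene",np.array([.609,.003,.135])+np.array([.115,.9934,0])*.185*np.cos(th)+np.array([0,0,-.185*np.sin(th)+.01]))
    g=(X(0)-X(-.1))[1]
    return round(v,3),(x-4,round(sy,2)),round(-.1+.1*sy/g,4)
E
python3 - <<'E'
from h import *
for f in('s1.png','s5.png','s6.png','s8.png','s9.png'): print(f,tilt(f))
E
```

```text
s1.png (0.544, (1, np.float32(-4.24)), np.float64(-0.1856))
s5.png (0.997, (0, np.float32(0.01)), np.float64(-0.0999))
s6.png (0.997, (0, np.float32(0.01)), np.float64(-0.0998))
s8.png (0.874, (0, np.float32(-1.9)), np.float64(-0.1384))
s9.png (0.54, (1, np.float32(-4.32)), np.float64(-0.1871))
```

```bash
sed -i 's/-.185\*np.sin(th)/+.185*np.sin(th)/; s/t=a\[158:186,334:357\]/t=a[166:182,337:353]/; s/b\[148:192,330:361\]/b[154:186,333:357]/; s/)-10$/)-12/' h.py
python3 - <<'E'
from h import *
shot("scene","s10.png")
for f in('s1.png','s5.png','s8.png','s9.png','s10.png'): print(f,tilt(f))
# second check: pan/pointer; flange hub hole dark centroid
for f in('s0.png','s1.png','s9.png','s10.png'):
    im=cv2.imread('pics/'+f).astype(int); r=im[205:250,295:330]
    m=(r[:,:,2]-np.maximum(r[:,:,1],r[:,:,0])>25)&(r[:,:,2]>60); ys,xs=np.nonzero(m)
    k=ys>14; print(f,len(xs),[(int(y)+205,round(xs[ys==y].mean()+295,1)) for y in np.unique(ys)])
E
```

```text
s1.png (0.956, (1, np.float32(-4.82)), np.float64(-0.0078))
s5.png (0.998, (0, np.float32(-0.06)), np.float64(-0.0988))
s8.png (0.951, (0, np.float32(-2.27)), np.float64(-0.0565))
s9.png (0.963, (1, np.float32(-4.89)), np.float64(-0.0064))
s10.png (0.962, (1, np.float32(-4.88)), np.float64(-0.0065))
s0.png 49 [(205, np.float64(296.5)), (206, np.float64(299.5)), (207, np.float64(301.0)), (208, np.float64(302.0)), (209, np.float64(302.5)), (210, np.float64(303.5)), (211, np.float64(303.5)), (212, np.float64(308.0)), (213, np.float64(312.5)), (214, np.float64(312.0)), (215, np.float64(311.5)), (216, np.float64(312.0)), (217, np.float64(311.5)), (218, np.float64(311.5)), (220, np.float64(311.0))]
s1.png 60 [(205, np.float64(296.0)), (206, np.float64(297.3)), (207, np.float64(300.5)), (208, np.float64(301.5)), (209, np.float64(303.0)), (210, np.float64(303.5)), (211, np.float64(303.5)), (212, np.float64(306.4)), (213, np.float64(312.5)), (214, np.float64(312.0)), (215, np.float64(312.0)), (216, np.float64(312.0)), (217, np.float64(311.5)), (218, np.float64(311.5)), (219, np.float64(311.0)
[... 495 characters left out ...]
t64(311.0)), (220, np.float64(311.0)), (233, np.float64(310.0)), (234, np.float64(310.0)), (235, np.float64(310.0)), (236, np.float64(310.0))]
s10.png 62 [(205, np.float64(296.5)), (206, np.float64(297.3)), (207, np.float64(300.5)), (208, np.float64(301.5)), (209, np.float64(303.2)), (210, np.float64(303.5)), (211, np.float64(304.0)), (212, np.float64(308.0)), (213, np.float64(312.5)), (214, np.float64(312.0)), (215, np.float64(312.0)), (216, np.float64(311.5)), (217, np.float64(311.5)), (218, np.float64(311.5)), (219, np.float64(311.0)), (220, np.float64(311.0)), (221, np.float64(311.0)), (233, np.float64(310.0)), (234, np.float64(310.0)), (235, np.float64(310.0)), (236, np.float64(310.0))]
```

The beam rests between the stops at about −0.007 rad, so no rider move should be needed. I'll draw the arm back a little, wait, and check the pointer in one last close crop.

Request:
move_arm(deltas=[{"x": 0, "y": -0.03, "z": -0.03, "wx": 0, "wy": 0, "wz": 0, "hand": 0.0}, {"x": 0, "y": -0.05, "z": -0.05, "wx": 0, "wy": 0, "wz": 0, "hand": 0.0}, {"x": 0, "y": -0.05, "z": -0.05, "wx": 0, "wy": 0, "wz": 0, "hand": 0.0}, {"x": 0, "y": -0.05, "z": -0.05, "wx": 0, "wy": 0, "wz": 0, "hand": 0.0}, {"x": 0, "y": -0.05, "z": -0.05, "wx": 0, "wy": 0, "wz": 0, "hand": 0.0}, {"x": 0, "y": -0.05, "z": -0.05, "wx": 0, "wy": 0, "wz": 0, "hand": 0.0}])

```text
time: 21.2
tool_pos: [0.4508, -0.2435, 0.2838]
tool_rot: [-3.14, -0.001, 1.457]
contact_force: [-0.0, 0.5, 0.3]
opening: 0.0005
```

```bash
python3 - <<'E'
from h import *
a=[];
for i in range(10): a.append(shot("scene",f"u{i}.png").astype(float))
for i in (0,5,9): print(tilt(f"u{i}.png"))
m=np.mean(a,0).astype(np.uint8)[:,:,::-1];cv2.imwrite('pics/m.png',m);s0=cv2.imread('pics/s0.png')
print(tilt('m.png'))
f=lambda x:cv2.resize(x,None,fx=7,fy=7,interpolation=cv2.INTER_CUBIC)
top=np.hstack([f(s0[205:245,290:330]),f(m[205:245,290:330])]);bot=f(m[235:280,225:305])
cv2.imwrite('pics/c11.png',np.vstack([top,bot]))
E
```

```text
(0.955, (1, np.float32(-4.82)), np.float64(-0.0077))
(0.955, (1, np.float32(-4.82)), np.float64(-0.0078))
(0.956, (1, np.float32(-4.82)), np.float64(-0.0078))
(0.956, (1, np.float32(-4.82)), np.float64(-0.0078))
```

View pics/c11.png

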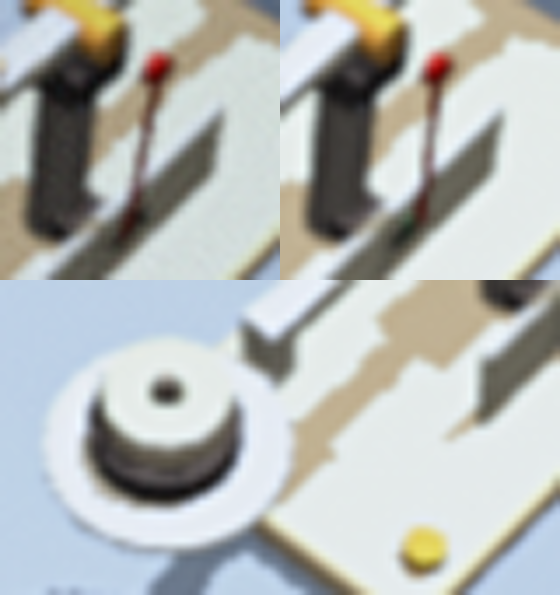

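Pointer: in s0 (left) it sits to the left. Now it has moved about 6 mm to the right, which fits the expected change of about 0.09 rad, and the rings look stacked flat. One more numeric cross-check before handing in.

```bash
python3 - <<'E'
from h import *
a=cv2.cvtColor(cv2.imread('pics/s0.png'),6).astype(np.float32);m=cv2.cvtColor(cv2.imread('pics/m.png'),6).astype(np.float32)
P=np.array([.609,.003,.135]);e=np.array([.115,.9934,0]);k=np.array([0,0,1.])
def X(d,h,th): return proj("scene",P+e*(d*np.cos(th)-h*np.sin(th))+k*(d*np.sin(th)+h*np.cos(th)))
def ecc(r0,r1,c0,c1,y,x=0):
    W=np.array([[1,0,c0+x],[0,1,r0+y]],np.float32)
    c,W=cv2.findTransformECC(a[r0:r1,c0:c1],m,W,cv2.MOTION_TRANSLATION,(3,200,1e-6),None,3)
    return W[0,2]-c0,W[1,2]-r0,c
print('flange',ecc(166,182,337,353,-5),'exp -.1->0',X(.185,.006,0)-X(.185,.006,-.1))
print('flange wide',ecc(163,184,335,355,-5))
print('block',ecc(188,200,303,316,-1),X(.03,.016,0)-X(.03,.016,-.1))
print('rider',ecc(208,226,274,291,2),X(-.071,.02,0)-X(-.071,.02,-.1))
print('pointer', X(0,-.07,0)-X(0,-.07,-.1), monitor.observe()['time'])
E
```

```text
flange (np.float32(0.8218994), np.float32(-4.7940063), 0.9719847073436777) exp -.1->0 [ 1.00376445 -5.08985111]
flange wide (np.float32(0.8395386), np.float32(-4.8298035), 0.9766515234903711)
block (np.float32(-0.2783203), np.float32(-0.5695648), 0.9873316416272844) [-0.26734068 -0.50935633]
rider (np.float32(-0.9246216), np.float32(2.6189117), 0.9787843540514872) [-0.76832548  2.50773482]
pointer [ 1.72644789 -1.55402046] 21.7
```

```bash
python3 -c "
from h import *
print(robot.hand_in())"
```

```text
the job is handed in; nothing more can be done
None
```

The beam now rests level, and the flange weighs about 295 g. That is w200 + w50 on the pan post plus about 45 g from the rider. I handed the job in at about 22 s of the 72 s.

- **How I chose the weights:** I pushed the empty pan's post with closed fingers. The push needed 2.6 N, so about 266 g was missing, and the flange weighed about 311 ± 16 g. I then threaded w200 and w50 onto the post. The beam came to rest level, so I left the rider where it was, at about 41 mm. w100 was never touched.
- **Beam level:** matching the flange, rider and block against the first picture gave tilts of about −0.006, +0.004 and +0.01 rad. A rougher reading from the pan edge gave −0.015 rad. All are within the 0.03 rad limit, and pictures over the last half second showed no movement.
- **Pointer:** the change in the pointer's position agrees with level. It looked slightly to the right of the green mark. I put that down to the slanting camera view.
- **Rings and arm:** the two rings looked stacked flat and centred on the post, and the arm was clear of everything.
- **Slips:** w200 first touched the post tip lightly, at about 2.5 N, because I had one sign wrong in a move. I lifted it and threaded it on the next try. w50 rubbed the post a little on the way down, at about 1 N. Every force I read on the balance was about 3 N or less.

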